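Tighten the pump's recessed nut with the long socket key

TASK

Take the long T-handled socket key from its blue stand, lower it down the pump's deep bore onto the brass nut at the bottom, and turn the nut clockwise (seen from above) until it comes up against its stop. Leave the key standing fully down on the nut, let go of it and move the gripper clear. Do not disturb the dropper bottle, the vial or the mug.

Things in the scene. Friction and masses are not known exactly. Their poses are not given: they have to be found in the camera images.
- pump: Aluminium pump head, fixed to the worktop: grey base plate 150 x 120 x 12 mm, round upright housing 100 mm in diameter, 115 mm high, with a brass hose barb on either side reaching 76 mm from the axis along its y axis, 55 mm up. Origin: centre of its underside, on the bore's axis; z up.
- bore_mouth (a point): Centre of the bore's mouth, level with the housing's top, 115 mm above the pump's origin. The bore is upright, 50 mm in diameter with a 4 mm chamfer at the mouth, and 90 mm deep (flat floor 25 mm above the pump's origin).
- nut_seat (a point): Centre of the underside of the brass hexagon nut, on the bore's floor, on its axis. It turns with the nut: its z is up and its x axis is square to one of the nut's six flats. The nut is 30 mm across flats; its flats are 11 mm high, then comes a 4 mm cone and 2.3 mm of stud (17.3 mm in all).
- nut (a joint): Turn of the nut in rad, growing clockwise seen from above; it starts between 0.6 and 1.0 (looser) and meets a solid stop at 1.6 (tight). Stiff: about 0.2 N m of friction, stays where it is left, does not rise or sink.
- key: Steel socket key with an orange T-handle, 171 mm long, 0.25 to 0.5 kg, standing loose and upright in the stand. Origin: centre of the open lower rim of its socket; z up along the shaft, x along the T-handle's bar. From below: socket 45 mm in diameter and 45 mm long, shaft 15 mm in diameter with a collar 22 mm in diameter from 139 to 149 mm, then the T-handle.
- key_handle (a point): Middle of the T-handle's bar, on the key's axis, 160 mm above the key's origin. The bar is 96 mm long along the key's x axis, 16 mm wide along y and 22 mm high (149 to 171 mm above the origin).
- key_socket (a point): Centre of the socket's open rim (the key's origin). The hexagon inside is 33 mm across flats, 20 mm deep, one flat square to the key's x axis. It slips over the nut when the x axes of key and nut_seat agree within about 0.2 rad modulo 60 degrees, and then has that much play; otherwise it rests about 11 to 15 mm too high. Fully down, the rim rests on the bore's floor.
- stand: Blue plastic block 90 x 90 x 48 mm, fixed to the worktop, with a round hole 50 mm in diameter and 40 mm deep in the middle of its top, where the key stands at first (its rim 8 mm above the worktop). Origin: centre of its underside.
- bottle: White dropper bottle with a red tip, 34 mm in diameter, 96 mm high; bystander. Origin: centre of its underside.
- vial: Clear vial with a blue cap, 27 mm in diameter, 64 mm high; bystander. Origin: centre of its underside.
- mug: Olive-green mug, 86 x 122 x 94 mm with its handle; bystander. Origin: centre of its underside. Beyond and to the left of it two of the room's fixed hoses arch over the worktop, 0.3 to 0.5 m up, at x above 0.43 and y above 0.14 m: swing the arm in from the left close to the robot, not through them.

How it is judged:
By the outcome, as a careful person would: the job done as asked, in the order asked, and still so for the second after the job is handed in, with the robot touching nothing.
It also fails if it takes over 58 s, if anything falls off the work surface, if the arm or the gripper's body presses on something with over 40 N, if the wrist force passes 120 N, or if a joint passes its speed limit or range.

ROBOT

A 6-joint arm with a two-finger parallel gripper is mounted at the origin on a cart in front of the work surface, level with it; the furniture and walls round the work are solid. World frame = base frame: x ahead of the robot, y to its left, z up, the work surface at z = 0. Lengths are in m, angles in rad, forces in N, time in s.
With the tool pointing down it reaches from about 0.275 to 0.775 m from the base axis. Payload 14.6 kg.
Tool frame: the origin (TCP) lies midway between the tips of the shut fingers; the grasp point (between the pads) lies arm.grip_depth behind it (arm.grip_depth is the distance from the TCP to the grasp point, in m); z points along the fingers, y is the line along which they close (so a half turn about z gives the same grasp; the last joint's range is limited). The gripper opens to 85 mm and grips with 20 to 120 N. Pads are 22 mm wide; open, the fingers measure 114 mm over their backs; the gripper's body (76 mm by 85 mm) begins 54 mm behind the grasp point. The pads swing forward as they close: fully open they stand 13 mm farther back than shut.
Start: joints at [-1.332, 0.263, -0.048, 1.259, 0, 1.415], TCP at [0.201, -0.485, 0.231] pointing down, gripper open.
Joint ranges: [-2.65, 2.65], [-0.89, 1.7], [-1.18, 1.37], [-2.13, 2.11], [-1.35, 1.29], [-3.14, 3.14]. Speed limits (rad/s): [1.89, 1.89, 2.57, 2.79, 3.14, 3.14].

INTERFACE

Orientations are given as a unit quaternion [x, y, z, w].
In Python, from workcell import status, eyes, job, models, arm gives the robot as it stands.
- The arm moves only by the tool apply_moves, never from a script. Its argument "motion" is a list of rows, each a list of 5 numbers: the shift along the tool's x, y, z in m, then the turn about the tool's z in degrees, then the opening, from 0 (shut) to 1 (fully open). In form: [[x, y, z, turn, jaw], ...]. A call has 1 to 10 rows; each row shifts and turns the commanded pose from where the row before left it, along the tool's axes as they then stand; what a row does not reach is not made up. A row lasts 1/10 s, in which the tool goes at most 50 mm and 8.59 degrees, less where a joint would pass 70% of its speed; a pose out of reach is approached as far as the arm can. A call with a gripper value outside its range is refused whole. The fingers move at their own pace and stop on an object; "squeeze" is the grip in N (left out, the last holds). Time passes only in rows, so rows that do not move let the fingers close. It gives the time, the measured TCP pose, the force, the opening and the grip force at its end, in the units of the state.
- status.sense(): the state, without advancing time (a new reading comes with each control period).
- eyes.read_camera(name): name is "scene" or "top"; returns a dict with "pixels" (400x640x3 uint8, red, green, blue), "z_map" (400x640 float32, m along the optical axis (not along the pixel's ray), 0 where there is no reading), "fx", "fy", "cx", "cy" (pixels), "xyz" and "orientation" of the camera in the world. Camera axes: x right, y down, z forward; pixel columns grow to the right and rows downward; lengths in m; the calibration is good to about 2 mm. A picture is of the moment at which its call begins.
- job.hand_in(): hands the job in; it is judged then, once.
Trained networks look in a picture, given as the dict that the camera call returned (one of the last four; its "shot" number tells which), for a name from the list of things; names that differ only in an ending like _2 or _b are one class to them, and where a whole thing is asked for, a point or a joint stands for the part that bears it (a point fixed in the world has none). Each returns a list of dicts, best first, with "p" (0 to 1); they miss things now and then, are a little off and sometimes report something else, mostly with a low value. They report only what shows in the picture. A call takes as long as a camera call.
- models.boxes_of(picture, name): "uv" ([column, row] in pixels, amid what is visible of it).
- models.regions_of(picture, name): "pixels" (400x640 bool, what is visible of it) and "uv" ([column, row] in pixels, amid what is visible of it).
The state is a dict: "t": time; "joint_pos": joint angles; "joint_vel": joint speeds; "effort": joint torques, N m; "ee_pos": TCP position; "ee_rot": TCP orientation; "wrist_force": force on the tool from outside, world axes, zero at the start; "wrist_torque": the same for the moment, N m; "width": finger opening in m; "grip_force": force on a finger pad.
Only numpy, scipy, OpenCV 4.12 (cv2) and the standard library are available. Lean on these libraries where they do the work, as an engineer would, in place of code of your own. Each camera call takes 0.05 s, during which the arm holds its last target. There are 200 camera calls.

## Working session

There is one attempt and no reset: what is moved stays moved. The work goes in short steps, Python scripts to look and compute and a tool call to move; the robot and the scene stay as the last step left them, time stands still between calls to the robot, and variables do not carry over. Pictures are saved under pics/ and viewed, at most 10 in all, crops included, and the job is handed in when it is done.

Besides the shell and the picture viewer there is one more tool, called after "Request:" as name([rows], argument=value, ...), one row to a line, values as JSON. apply_moves: Moves the arm, as the interface text tells. Its arguments: {"type":"object","properties":{"motion":{"type":"array","items":{"type":"array","items":{"type":"number"}}},"squeeze":{"type":"number"}},"required":["motion"]}

```bash
mkdir -p pics; ls
cat > h.py <<'E'
import numpy as np, cv2
from scipy.spatial.transform import Rotation as R
from workcell import status, eyes, job, models, arm
def cloud(p):
    v,u=np.mgrid[0:400,0:640]; z=p["z_map"]
    c=np.stack([(u-p["cx"])/p["fx"]*z,(v-p["cy"])/p["fy"]*z,z],-1)
    w=c@R.from_quat(p["orientation"]).as_matrix().T+np.array(p["xyz"])
    w[z<=0]=np.nan
    return w
def proj(p,X):
    c=(np.atleast_2d(X)-np.array(p["xyz"]))@R.from_quat(p["orientation"]).as_matrix()
    return np.c_[p["fx"]*c[:,0]/c[:,2]+p["cx"],p["fy"]*c[:,1]/c[:,2]+p["cy"]]
def save(p,n): cv2.imwrite(f"pics/{n}.png",p["pixels"][:,:,::-1])
E
cat > a.py <<'E'
from h import *
print(arm.grip_depth, status.sense())
for n in ("scene","top"):
    p=eyes.read_camera(n); save(p,n+"0"); W=cloud(p)
    print(n,p["xyz"],p["orientation"],p["fx"])
    for k in "pump key stand bottle vial mug nut_seat key_handle".split():
        r=models.regions_of(p,k)
        for d in r[:2]:
            q=W[d["pixels"]]; q=q[~np.isnan(q[:,0])]
            if len(q): print(k,round(d["p"],2),np.round(d["uv"]),len(q),"min",np.percentile(q,2,0).round(3),"max",np.percentile(q,98,0).round(3),"med",np.median(q,0).round(3))
E
python3 a.py
```

```text
pics
0.0187 {'t': 0.0, 'joint_pos': array([-1.33226625e+00,  2.63507441e-01, -4.89473229e-02,  1.25941536e+00,
        9.44565015e-06,  1.41548060e+00]), 'joint_vel': array([ 0.00084818, -0.00156433, -0.00059114, -0.00019119,  0.00025654,
        0.00100026]), 'effort': array([ 2.30287202e-03, -6.37612224e+01,  3.84562218e+01,  1.39647955e-02,
       -7.69840426e-05, -8.47278812e-06]), 'ee_pos': array([ 0.20138625, -0.48452768,  0.23082932]), 'ee_rot': array([ 9.80673121e-01,  1.95652604e-01, -1.76137291e-05, -5.36632250e-04]), 'wrist_force': array([-0.07464193, -0.35409949, -0.01798927]), 'wrist_torque': array([-0.0115039 , -0.01916694,  0.07019681]), 'grip_force': 0.0, 'width': 0.08560561551783981}
scene [0.0374492  0.62305133 0.59139376] [-0.28880921  0.81187164 -0.4771844   0.1724782 ] 426.4220455876583
pump 0.56 [335. 239.] 3428 min [ 0.455 -0.081  0.001] max [0.579 0.04  0.116] med [ 0.507 -0.     0.055]
pump 0.21 [337. 190.] 214 min [ 0.671 -0.27  -0.001] max [ 0.694 -0.239  0.063] med [ 0.678 -0.246  0.032]
key 0.7 [398. 166.] 744 min [ 0.444 -0.497  0.041] max [ 0.569 -0.224
[... 630 characters left out ...]
0.576 -0.224  0.179] med [ 0.487 -0.238  0.151]
top [ 0.47411287 -0.0283585   1.15556885] [-0.70093416  0.71097991 -0.04565024  0.03339064] 390.5850872155533
pump 0.71 [322. 220.] 2192 min [ 0.456 -0.095  0.   ] max [0.603 0.033 0.118] med [ 0.527 -0.03   0.024]
key 0.77 [403. 233.] 491 min [ 0.448 -0.259  0.033] max [ 0.532 -0.224  0.181] med [ 0.49  -0.242  0.172]
bottle 0.45 [338. 166.] 152 min [ 0.664 -0.104 -0.002] max [ 0.707 -0.072  0.091] med [ 0.676 -0.086  0.052]
nut_seat 0.39 [323. 219.] 85 min [ 0.517 -0.044  0.034] max [ 0.543 -0.015  0.045] med [ 0.531 -0.03   0.039]
key_handle 0.68 [405. 231.] 452 min [ 0.447 -0.258  0.046] max [ 0.531 -0.226  0.181] med [ 0.49  -0.242  0.174]
```

```bash
cat > b.py <<'E'
from h import *
p=eyes.read_camera("top"); W=cloud(p); 
def rect(m):
    q=W[m][:,:2]; r=cv2.minAreaRect((q*1000).astype(np.float32)); return r
k=models.regions_of(p,"key")[0]["pixels"]&(W[...,2]>0.16)
q=W[k]; c=q.mean(0); e,v=np.linalg.eigh(np.cov(q[:,:2].T)); print("key",k.sum(),c,"bar ang deg",np.degrees(np.arctan2(v[1,1],v[0,1])),rect(k))
m=(abs(W[...,2]-.115)<.006)&(abs(W[...,0]-.53)<.07)&(abs(W[...,1]+.03)<.07)
q=W[m]; print("rim",m.sum(),cv2.minEnclosingCircle((q[:,:2]*1000).astype(np.float32)), q[:,2].mean())
o=cv2.resize(p["pixels"][165:275,270:330+50+90],None,fx=4,fy=4,interpolation=cv2.INTER_CUBIC)
cv2.imwrite("pics/topc.png",o[:,:,::-1])
n=cv2.resize(p["pixels"][197:243,300:346],None,fx=12,fy=12,interpolation=cv2.INTER_CUBIC)
cv2.imwrite("pics/nut.png",n[:,:,::-1])
print(np.round(W[205:235:3,308:340:3,2]*1000))
E
python3 b.py
```

```text
key 287 [ 0.48985724 -0.2444446   0.17615177] bar ang deg 167.4667611936687 ((489.8751220703125, -245.85821533203125), (16.52379608154297, 95.8650894165039), 77.39239501953125)
rim 813 ((530.46240234375, -28.968801498413086), 49.72377395629883) 0.11414682223779289
[[115. 116. 116. 114. 113. 111. 116. 116. 117.  13.   9.]
 [115. 113. 114. 113. 110. 112. 113. 111. 111. 114.  10.]
 [117. 112. 112.  57.  21.  35.  89. 115. 116. 115.  12.]
 [112. 111.  33.  19.  16.  26.  21. 103. 118. 112. 116.]
 [114. 115.  28.  37.  42.  40.  25.  25. 116. 117. 116.]
 [115. 112.  25.  39.  nan  43.  38.  22. 117. 117. 113.]
 [116. 113.  21.  37.  39.  39.  22. 113. 114. 113. 114.]
 [111. 113. 115.  24.  25.  25. 111. 115. 112. 116.  12.]
 [112. 120. 113. 114. 115. 116. 111. 116. 110. 115.  10.]
 [  9. 118. 113. 109. 113. 113. 117. 112. 118.  13.   8.]]
```

View pics/scene0.png

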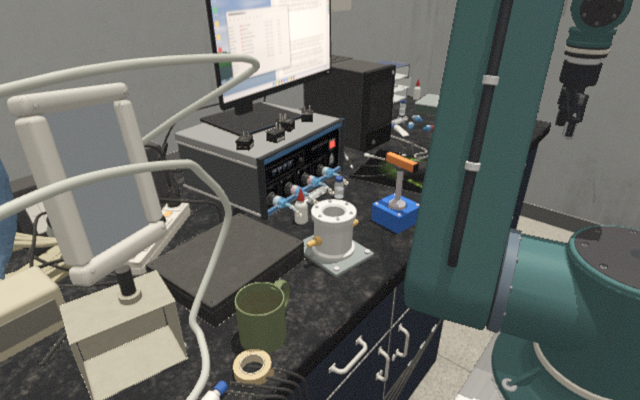

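View pics/nut.png

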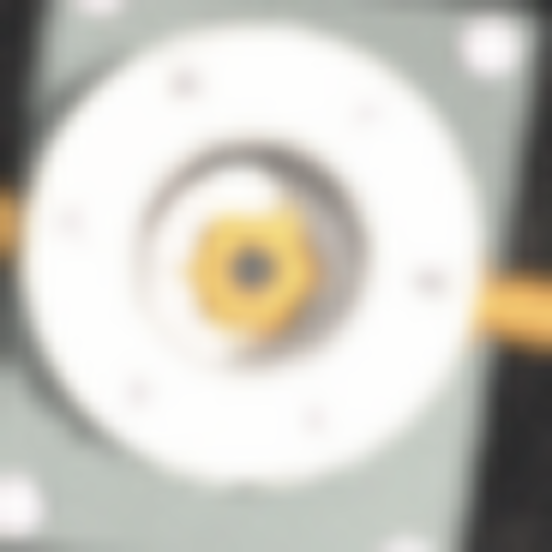

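Request:
apply_moves([
  [0.036,-0.011,0,0,1],
  [0.036,-0.011,0,0,1],
  [0.036,-0.011,0,0,1],
  [0.036,-0.011,0,0,1],
  [0.036,-0.011,0,0,1],
  [0.036,-0.011,0,0,1],
  [0.036,-0.011,0,0,1],
  [0.036,-0.011,0,0,1],
  [0.036,-0.011,0,0,1],
  [0.036,-0.011,0,0,1],
])

```text
t: 2.0
ee_pos: [0.4928, -0.2439, 0.2314]
ee_rot: [0.981, 0.196, 0.0, 0.0]
wrist_force: [0.2, 0.0, 0.2]
width: 0.0858
grip_force: 0.0
```

Request:
apply_moves([
  [0,0,0,-8.5,1],
  [0,0,0,-8.5,1],
  [0,0,0,-8.5,1],
  [0,0,0,-8.5,1],
  [0,0,0,-8.5,1],
  [0,0,0,-8.5,1],
  [0,0,0,-8.5,1],
  [0,0,0,-8.5,1],
  [0,0,0,-8.5,1],
  [0,0,0,-8.5,1],
])

```text
t: 3.0
ee_pos: [0.4917, -0.2451, 0.2313]
ee_rot: [0.588, 0.809, 0.0, 0.0]
wrist_force: [-0.6, 0.1, -0.3]
width: 0.0853
grip_force: 0.0
```

Request:
apply_moves([
  [0,0,0,-8.5,1],
  [0,0,0,-8.5,1],
  [0,0,0,-8.5,1],
  [0,0,0,-8.5,1],
  [0,0,0,-8.5,1],
  [0,0,0,-8.5,1],
  [0,0,0,-8.5,1],
  [0,0,0,0,1],
])

```text
t: 3.8
ee_pos: [0.4917, -0.2451, 0.2313]
ee_rot: [0.111, 0.994, 0.0, 0.0]
wrist_force: [-0.6, -0.4, -0.3]
width: 0.0852
grip_force: 0.0
```

```bash
cat >> h.py <<'E'
def go(x,y,z,phi=None):
    "report current pose and remaining shift in tool axes to a world target"
    s=status.sense(); M=R.from_quat(s["ee_rot"]).as_matrix(); f=np.degrees(np.arctan2(M[1,0],M[0,0]))
    print("t",round(s["t"],2),"pos",s["ee_pos"].round(4),"phi",round(f,1),"j6",s["joint_pos"][5].round(2),"w",s["width"].round(4),"F",s["wrist_force"].round(1),"T",s["wrist_torque"].round(2))
    d=M.T@(np.array([x,y,z])-s["ee_pos"]); print("shift mm",(d*1000).round(1),"turn" ,None if phi is None else round((f-phi+180)%360-180,1))
E
cat > c.py <<'E'
from h import *
from scipy.optimize import minimize
go(.49,-.2445,.159,167.4)
A=[]
for i in range(8): 
    p=eyes.read_camera("top"); A.append(p["pixels"].astype(float))
I=np.mean(A,0); u0,v0=311,209; I=I[v0:v0+22,u0:u0+22]
S=np.clip((np.minimum(I[...,0],I[...,1])-I[...,2])/100,0,1.0)
print((S*9).round().astype(int))
def render(x,y,t):
    S8=16; a=np.radians(30)+t+np.arange(6)*np.pi/3; r=.015/np.cos(np.pi/6)
    P=proj(p,np.c_[x+r*np.cos(a),y+r*np.sin(a),np.full(6,.036)])
    im=np.zeros((22*S8,22*S8),np.uint8); cv2.fillPoly(im,[np.round(((P-[u0-.5,v0-.5])*S8)*16).astype(np.int32)],255,shift=4)
    return cv2.GaussianBlur(cv2.resize(im,(22,22),interpolation=cv2.INTER_AREA)/255.,(0,0),.5)
g=proj(p,[[.5305,-.029,.04]])[0]-[u0,v0]; yy,xx=np.mgrid[:22,:22]; m=((xx-g[0])**2+(yy-g[1])**2>9)&((xx-g[0])**2+(yy-g[1])**2<81)
best={}
for td in range(0,60,3):
    f=lambda q:(lambda r:((S-q[2]*r)[m]**2).sum())(render(q[0]/1000,q[1]/1000,np.radians(td)))
    o=minimize(f,[530.5,-29,.9],method="Nelder-Mead",options=dict(initial_simplex=[[530,-30,.8],[533,-29,.8],[530,-26,.9],[529,-29,1]],maxiter=120)); print(td,round(o.fun,3),o.x.round(2))
r=models.regions_of(p,"key")
E
python3 c.py
```

```text
Traceback (most recent call last):
  File "c.py", line 3, in <module>
    go(.49,-.2445,.159,167.4)
    ~~^^^^^^^^^^^^^^^^^^^^^^^
  File "h.py", line 17, in go
    print("t",round(s["t"],2),"pos",s["ee_pos"].round(4),"phi",round(f,1),"j6",s["joint_pos"][5].round(2),"w",s["width"].round(4),"F",s["wrist_force"].round(1),"T",s["wrist_torque"].round(2))
                                                                                                              ^^^^^^^^^^^^^^^^
AttributeError: 'float' object has no attribute 'round'
```

```bash
sed -i 's/s\["width"\].round(4)/round(s["width"],4)/' h.py; python3 c.py
```

```text
t 3.8 pos [ 0.4917 -0.2451  0.2313] phi 167.2 j6 -0.39 w 0.0852 F [-0.6 -0.4 -0.3] T [-0.02  0.03 -0.03]
shift mm [ 1.8  0.2 72.3] turn -0.2
[[0 0 0 0 0 1 1 1 1 1 1 0 1 1 1 0 0 0 0 0 0 0]
 [0 0 0 0 1 1 1 0 0 0 0 0 0 0 0 1 0 0 0 0 0 0]
 [0 0 0 1 1 1 1 0 0 0 1 1 1 0 0 1 1 0 0 0 0 0]
 [0 0 1 1 1 1 0 0 0 0 0 1 1 1 1 0 0 1 0 0 0 0]
 [0 0 1 1 0 0 0 1 1 1 1 1 2 2 1 1 0 1 1 0 0 0]
 [0 1 1 0 0 1 1 2 2 2 2 3 4 4 2 1 0 0 1 0 0 0]
 [0 1 1 0 0 1 3 5 6 6 6 6 7 6 3 1 1 0 1 1 0 0]
 [0 1 0 0 1 2 5 7 8 7 7 8 8 7 3 1 1 1 1 1 0 0]
 [0 0 0 0 1 4 6 8 7 5 5 6 8 7 4 2 1 1 1 1 0 0]
 [0 0 0 1 2 5 7 7 4 2 2 4 7 8 6 3 1 1 1 1 0 0]
 [0 0 1 1 3 6 7 6 3 1 1 3 6 8 6 3 1 1 1 1 0 0]
 [0 0 0 1 3 5 7 7 4 2 2 4 7 8 6 3 1 1 1 1 0 0]
 [0 0 0 0 1 4 7 7 6 5 5 6 7 7 4 2 1 1 1 0 0 0]
 [0 0 0 0 1 3 6 7 8 7 7 8 7 5 3 1 1 1 1 0 0 0]
 [0 0 0 0 0 1 4 6 7 7 7 7 6 3 1 1 1 1 0 0 0 0]
 [0 0 0 0 0 1 2 3 4 5 5 5 3 2 1 1 1 0 0 0 0 0]
 [0 0 0 0 0 0 1 1 2 2 2 2 1 1 1 1 0 0 0 0 0 0]
 [0 0 0 0 0 0 0 1 1 1 1 1 1 1 1 0 0 0 0 0 0 0]
 [0 0 0 0 0 0 0 0 1 1 1 1 0 0 0 0 0 0 0 0 0 0]
 [0 0 0 0 0 0 0 0 0 0 0 0 0 0 0 0 0 0 0 0 0 0]
 [0 0 0 0 0 0 0 0 0 0 0 0 0 0 0 0 0 0 0 0 0 1]
 [0 0 0 0 0 0 0 0 0 0 0 0 0 0 0 0 0 0 0 0 1 1]]
0 1.618 [531.23 -28.7    0.73]
3 1.663 [530.93 -28.61   0.73]
6 1.724 [530.97 -28.88   0.73]
9 1.823 [530.92 -28.82   0.73]
12 1.958 [530.92 -28.81   0.72]
15 2.079 [530.96 -28.62   0.72]
18 2.198 [531.15 -28.73   0.72]
21 2.259 [531.18 -28.75   0.72]
24 2.315 [531.19 -28.62   0.72]
27 2.323 [531.15 -28.51   0.72]
30 2.281 [531.13 -28.44   0.72]
33 2.249 [531.26 -28.52   0.72]
36 2.167 [531.19 -28.72   0.72]
39 2.074 [531.08 -28.51   0.72]
42 1.956 [531.12 -28.45   0.73]
45 1.849 [531.13 -28.35   0.73]
48 1.75 [531.05 -28.36   0.73]
51 1.64 [531.03 -28.5    0.73]
54 1.602 [531.02 -28.58   0.73]
57 1.603 [531.04 -28.51   0.73]
```

Request:
apply_moves([
  [0.002,0,0.02,0,1],
  [0,0,0.02,0,1],
  [0,0,0.02,0,1],
  [0,0,0.012,0,1],
  [0,0,0,0,1],
  [0,0,0,0,0],
  [0,0,0,0,0],
  [0,0,0,0,0],
  [0,0,0,0,0],
  [0,0,0,0,0],
], squeeze=70)

```text
t: 5.25
ee_pos: [0.49, -0.2449, 0.1598]
ee_rot: [0.113, 0.994, -0.0, 0.0]
wrist_force: [-0.7, -0.6, 6.0]
width: 0.0141
grip_force: 68.2
```

Request:
apply_moves([
  [0,0,0,0,0],
  [0,0,0,0,0],
  [0,0,0,0,0],
  [0,0,0,0,0],
])

```text
t: 5.65
ee_pos: [0.4899, -0.2449, 0.1598]
ee_rot: [0.113, 0.994, -0.0, 0.0]
wrist_force: [-0.2, -0.6, 5.9]
width: 0.0148
grip_force: 68.9
```

```bash
cat > d.py <<'E'
import sys
from h import *
go(.531,-.0286,.286,176)
p=eyes.read_camera("scene"); 
o=cv2.resize(p["pixels"][120:260,300:460],None,fx=4,fy=4,interpolation=cv2.INTER_CUBIC); cv2.imwrite(f"pics/{sys.argv[1]}.png",o[:,:,::-1])
E
python3 d.py grasp
```

```text
t 5.65 pos [ 0.4899 -0.2449  0.1598] phi 167.1 j6 -0.39 w 0.0148 F [-0.2 -0.6  5.9] T [0.  0.2 0. ]
shift mm [   8.3  219.9 -126.3] turn -8.9
```

View pics/grasp.png

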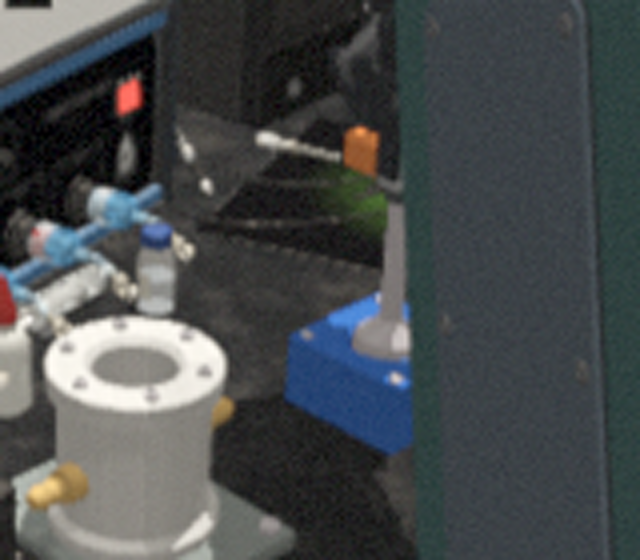

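The bar (orange, ~360,150) is in the gripper and the shaft still stands in the stand at (385,340). Lift.

Request:
apply_moves([
  [0,0,-0.004,0,0],
  [0,0,-0.014,0,0],
  [0,0,-0.014,0,0],
  [0,0,-0.014,0,0],
  [0,0,-0.014,0,0],
  [0,0,-0.014,0,0],
  [0,0,-0.014,0,0],
  [0,0,-0.014,0,0],
  [0,0,-0.014,0,0],
  [0,0,-0.014,0,0],
])

```text
t: 6.7
ee_pos: [0.4895, -0.2444, 0.2897]
ee_rot: [0.113, 0.994, 0.0, -0.0]
wrist_force: [0.1, -0.7, -4.1]
width: 0.0146
grip_force: 68.5
```

Request:
apply_moves([
  [0.0005,0.012,0,0,0],
  [0.001,0.025,0,0,0],
  [0.001,0.025,0,0,0],
  [0.001,0.025,0,0,0],
  [0.001,0.025,0,0,0],
  [0.001,0.025,0,0,0],
  [0.001,0.025,0,0,0],
  [0.001,0.025,0,0,0],
  [0.001,0.025,0,0,0],
  [0,0.008,0,0,0],
])

```text
t: 7.7
ee_pos: [0.5304, -0.0258, 0.2886]
ee_rot: [0.112, 0.994, 0.0, -0.001]
wrist_force: [-0.7, -0.5, -3.9]
width: 0.0143
grip_force: 68.7
```

Request:
apply_moves([
  [0,0,0,-4.5,0],
  [0,0,0,-4.5,0],
  [0,0,0,0,0],
])

```text
t: 8.0
ee_pos: [0.5304, -0.0281, 0.2888]
ee_rot: [0.034, 0.999, 0.0, -0.0]
wrist_force: [-0.6, -0.4, -3.5]
width: 0.0146
grip_force: 68.7
```

```bash
python3 d.py over
cat > e.py <<'E'
from h import *
for n in ("scene","top"):
    p=eyes.read_camera(n); W=cloud(p)
    for d in models.regions_of(p,"key")[:1]:
        m=d["pixels"]; print(n,d["p"],d["uv"],m.sum())
        for a,b in ((.12,.15),(.15,.18),(.18,.22),(.22,.265),(.268,.33)):
            q=W[m&(W[...,2]>a)&(W[...,2]<b)]
            if len(q)>5: print(a,b,len(q),np.median(q,0).round(4),np.percentile(q,3,0).round(4),np.percentile(q,97,0).round(4))
E
python3 e.py
```

```text
t 8.0 pos [ 0.5304 -0.0281  0.2888] phi 176.1 j6 -0.14 w 0.0146 F [-0.6 -0.4 -3.5] T [ 0.03  0.03 -0.01]
shift mm [-0.7 -0.5  2.8] turn 0.1
scene 0.6 [333.2, 168.3] 1163
0.12 0.15 108 [ 0.5179 -0.0105  0.1427] [ 0.509  -0.0338  0.1368] [ 0.5397 -0.0055  0.1497]
0.15 0.18 258 [ 0.5182 -0.0107  0.1661] [ 0.509  -0.0341  0.1514] [ 0.542  -0.0049  0.1796]
0.18 0.22 220 [ 0.5258 -0.0213  0.1887] [ 0.5134 -0.0369  0.1807] [ 0.5428 -0.0095  0.2172]
0.22 0.265 145 [ 0.527  -0.0225  0.2427] [ 0.5234 -0.0298  0.2213] [ 0.5345 -0.0196  0.2639]
0.268 0.33 418 [ 0.5158 -0.0209  0.2964] [ 0.483  -0.0296  0.2717] [ 0.5755 -0.0162  0.3075]
```

View pics/over.png

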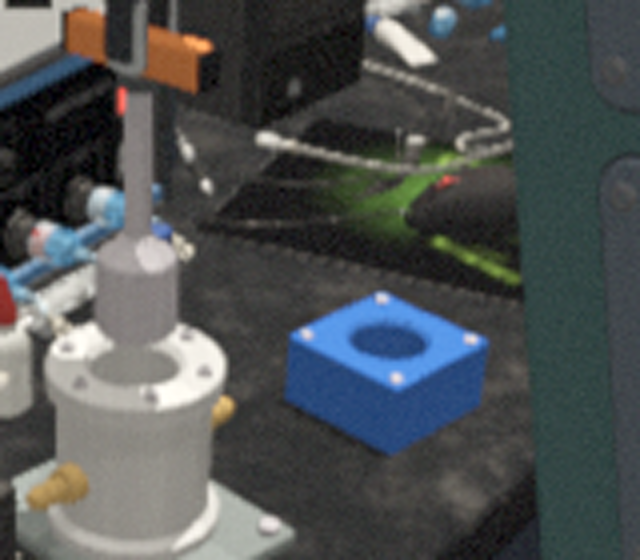

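```bash
cat > f.py <<'E'
from h import *
from scipy.optimize import least_squares
p=eyes.read_camera("scene"); W=cloud(p)
for nm,a,b,r in (("socket",.14,.178,.0225),("shaft",.19,.262,.0075),("housing",.03,.105,.05)):
    m=(W[...,2]>a)&(W[...,2]<b)&(np.hypot(W[...,0]-.53,W[...,1]+.028)<r*1.0+.012)
    q=W[m]; o=least_squares(lambda c:np.hypot(q[:,0]-c[0],q[:,1]-c[1])-r,[.53,-.028],loss="soft_l1",f_scale=.002); print(nm,m.sum(),o.x.round(4))
m=(abs(W[...,2]-.115)<.005)&(np.hypot(W[...,0]-.53,W[...,1]+.029)<.056)
q=W[m]; print("rim",cv2.minEnclosingCircle((q[:,:2]*1000).astype(np.float32)))
E
python3 f.py
```

```text
socket 310 [ 0.5323 -0.0286]
shaft 235 [ 0.5317 -0.0282]
housing 1177 [ 0.5365 -0.0315]
rim ((530.92822265625, -26.47368812561035), 51.04664611816406)
```

Request:
apply_moves([
  [-0.0005,-0.0005,0.008,0,0],
  [0,0,0.008,0,0],
  [0,0,0.008,0,0],
  [0,0,0.008,0,0],
  [0,0,0.008,0,0],
  [0,0,0.009,0,0],
  [0,0,0.009,0,0],
  [0,0,0.009,0,0],
  [0,0,0.009,0,0],
  [0,0,0.009,0,0],
])

```text
t: 9.3
ee_pos: [0.5311, -0.0289, 0.2035]
ee_rot: [0.034, 0.999, 0.0, -0.0]
wrist_force: [1.2, 0.1, -4.5]
width: 0.0143
grip_force: 68.8
```

```bash
python3 -c "
from h import *
go(.531,-.0286,.1768,176)"
```

```text
t 9.3 pos [ 0.5311 -0.0289  0.2035] phi 176.1 j6 -0.14 w 0.0143 F [ 1.2  0.1 -4.5] T [-0.01 -0.   -0.01]
shift mm [ 0.2  0.3 26.7] turn 0.1
```

Request:
apply_moves([
  [0,0,0.003,0,0],
  [0,0,0.003,0,0],
  [0,0,0.003,0,0],
  [0,0,0.003,0,0],
  [0,0,0.003,0,0],
])

```text
t: 9.8
ee_pos: [0.5313, -0.0289, 0.1892]
ee_rot: [0.034, 0.999, -0.0, 0.0]
wrist_force: [-0.2, -0.0, -3.6]
width: 0.0144
grip_force: 68.7
```

Request:
apply_moves([
  [0,0,0.002,0,0],
  [0,0,0.002,0,0],
  [0,0,0.002,0,0],
])

```text
t: 10.1
ee_pos: [0.5312, -0.0289, 0.1832]
ee_rot: [0.034, 0.999, 0.0, 0.0]
wrist_force: [-0.4, -0.2, -4.0]
width: 0.0144
grip_force: 68.7
```

Request:
apply_moves([
  [0,0,0.002,0,0],
  [0,0,0.001,0,0],
  [0,0,0.001,0,0],
  [0,0,0,0,0],
])

```text
t: 10.5
ee_pos: [0.5311, -0.0289, 0.1792]
ee_rot: [0.034, 0.999, 0.0, -0.0]
wrist_force: [0.2, -0.1, -3.6]
width: 0.0142
grip_force: 68.7
```

Request:
apply_moves([
  [0,0,0.001,0,0],
  [0,0,0.001,0,0],
  [0,0,0,0,0],
])

```text
t: 10.8
ee_pos: [0.5311, -0.0289, 0.1771]
ee_rot: [0.034, 0.999, -0.0, -0.0]
wrist_force: [-0.3, -0.1, -4.4]
width: 0.0143
grip_force: 68.8
```

Request:
apply_moves([
  [0,0,0,4,0],
  [0,0,0,4,0],
  [0,0,0,4,0],
  [0,0,0,4,0],
  [0,0,0,4,0],
  [0,0,0,4,0],
])

```text
t: 11.4
ee_pos: [0.531, -0.0285, 0.1772]
ee_rot: [0.243, 0.97, 0.0, -0.0]
wrist_force: [-0.7, 2.3, -3.4]
width: 0.0141
grip_force: 68.8
```

```bash
python3 -c "
from h import *
go(.531,-.0286,.1768,176)"
```

```text
t 11.4 pos [ 0.531  -0.0285  0.1772] phi 151.9 j6 0.28 w 0.0141 F [-0.7  2.3 -3.4] T [0.67 0.14 0.19]
shift mm [-0.1 -0.1  0.4] turn -24.1
```

Request:
apply_moves([
  [0,0,0,3,0],
  [0,0,0,3,0],
  [0,0,0,3,0],
])

```text
t: 11.7
ee_pos: [0.531, -0.0285, 0.1772]
ee_rot: [0.318, 0.948, 0.0, -0.0]
wrist_force: [-0.9, 1.3, -4.1]
width: 0.0142
grip_force: 68.8
```

```bash
cat > g.py <<'E'
from h import *
go(.531,-.0286,.1768,176)
E
python3 g.py
```

```text
t 11.7 pos [ 0.531  -0.0285  0.1772] phi 143.0 j6 0.44 w 0.0142 F [-0.9  1.3 -4.1] T [0.75 0.11 0.22]
shift mm [-0.1 -0.1  0.4] turn -33.0
```

Request:
apply_moves([
  [0,0,0,3,0],
  [0,0,0,3,0],
])

```text
t: 11.9
ee_pos: [0.531, -0.0285, 0.1772]
ee_rot: [0.367, 0.93, 0.0, -0.0]
wrist_force: [-0.3, 2.2, -4.0]
width: 0.0142
grip_force: 68.8
```

```bash
python3 g.py
```

```text
t 11.9 pos [ 0.531  -0.0285  0.1772] phi 137.0 j6 0.54 w 0.0142 F [-0.3  2.2 -4. ] T [0.72 0.12 0.17]
shift mm [-0.1 -0.1  0.4] turn -39.0
```

Request:
apply_moves([
  [0,0,0,2,0],
  [0,0,0,2,0],
])

```text
t: 12.1
ee_pos: [0.531, -0.0285, 0.1772]
ee_rot: [0.399, 0.917, 0.0, -0.0]
wrist_force: [0.1, 1.4, -4.6]
width: 0.0143
grip_force: 68.8
```

```bash
python3 g.py
```

```text
t 12.1 pos [ 0.531  -0.0285  0.1772] phi 133.0 j6 0.61 w 0.0143 F [ 0.1  1.4 -4.6] T [0.75 0.01 0.17]
shift mm [-0.1 -0.1  0.4] turn -43.0
```

Request:
apply_moves([
  [0,0,0,2,0],
  [0,0,0,2,0],
])

```text
t: 12.3
ee_pos: [0.531, -0.0285, 0.1772]
ee_rot: [0.43, 0.903, 0.0, -0.0]
wrist_force: [0.3, 3.0, -4.6]
width: 0.0144
grip_force: 68.8
```

```bash
python3 g.py
```

```text
t 12.3 pos [ 0.531  -0.0285  0.1772] phi 129.0 j6 0.68 w 0.0144 F [ 0.3  3.  -4.6] T [0.8  0.04 0.21]
shift mm [-0.1 -0.1  0.4] turn -47.0
```

Request:
apply_moves([
  [0,0,0,2,0],
  [0,0,0,2,0],
])

```text
t: 12.5
ee_pos: [0.5311, -0.0285, 0.1772]
ee_rot: [0.462, 0.887, 0.0, -0.0]
wrist_force: [-0.5, 2.4, -4.2]
width: 0.0143
grip_force: 68.8
```

```bash
python3 g.py
```

```text
t 12.5 pos [ 0.5311 -0.0285  0.1772] phi 125.0 j6 0.75 w 0.0143 F [-0.5  2.4 -4.2] T [0.76 0.   0.21]
shift mm [-0.1 -0.1  0.4] turn -51.0
```

Request:
apply_moves([
  [0,0,0,2,0],
  [0,0,0,2,0],
])

```text
t: 12.7
ee_pos: [0.5311, -0.0285, 0.1772]
ee_rot: [0.492, 0.87, 0.0, -0.0]
wrist_force: [-0.1, 2.9, -3.3]
width: 0.0141
grip_force: 68.9
```

```bash
python3 g.py
```

```text
t 12.7 pos [ 0.5311 -0.0285  0.1772] phi 121.0 j6 0.82 w 0.0141 F [-0.1  2.9 -3.3] T [0.72 0.01 0.45]
shift mm [-0.1 -0.2  0.4] turn -55.0
```

Request:
apply_moves([
  [0,0,0,1.5,0],
  [0,0,0,0,0],
])

```text
t: 12.9
ee_pos: [0.5311, -0.0286, 0.1772]
ee_rot: [0.503, 0.864, 0.0, -0.0]
wrist_force: [-0.3, 2.4, -4.3]
width: 0.0149
grip_force: 68.8
```

```bash
python3 g.py
```

```text
t 12.9 pos [ 0.5311 -0.0286  0.1772] phi 119.6 j6 0.85 w 0.0149 F [-0.3  2.4 -4.3] T [ 0.83 -0.06  0.49]
shift mm [ 0.1 -0.1  0.4] turn -56.4
```

Request:
apply_moves([
  [0,0,0,1.5,0],
  [0,0,0,0,0],
])

```text
t: 13.1
ee_pos: [0.5311, -0.0288, 0.1772]
ee_rot: [0.515, 0.857, 0.0, -0.0]
wrist_force: [0.1, 2.6, -4.7]
width: 0.0142
grip_force: 68.9
```

```bash
python3 g.py
```

```text
t 13.1 pos [ 0.5311 -0.0288  0.1772] phi 118.0 j6 0.87 w 0.0142 F [ 0.1  2.6 -4.7] T [ 0.93 -0.11  0.52]
shift mm [ 0.2 -0.   0.4] turn -58.0
```

Request:
apply_moves([
  [0,0,0.0005,0,0],
  [0,0,0,1,0],
  [0,0,0,1,0],
  [0,0,0,0,0],
], squeeze=110)

```text
t: 13.5
ee_pos: [0.5314, -0.0289, 0.1772]
ee_rot: [0.53, 0.848, 0.0, 0.0]
wrist_force: [-0.7, 3.0, 5.6]
width: 0.0134
grip_force: 109.1
```

```bash
python3 g.py
```

```text
t 13.5 pos [ 0.5314 -0.0289  0.1772] phi 116.0 j6 0.91 w 0.0134 F [-0.7  3.   5.6] T [1.04 0.17 0.55]
shift mm [ 0.4 -0.3  0.4] turn -60.0
```

Request:
apply_moves([
  [0,0,0,-1.5,0],
  [0,0,0,0,0],
  [0,0,0,0,0.5],
  [0,0,0,0,1],
  [0,0,0,0,1],
  [0,0,0,0,1],
  [0,0,0,0,1],
  [0,0,0,0,1],
  [0,0,0,0,1],
])

```text
t: 14.4
ee_pos: [0.5312, -0.0289, 0.1768]
ee_rot: [0.518, 0.855, -0.0, 0.0]
wrist_force: [-0.1, -0.4, 0.3]
width: 0.0853
grip_force: 0.0
```

Request:
apply_moves([
  [0,0,-0.006,0,1],
  [0,0,-0.015,0,1],
  [0,0,-0.015,0,1],
  [0,0,-0.015,0,1],
  [0,0,-0.015,0,1],
  [0,0,-0.015,0,1],
  [0,0,-0.015,0,1],
  [0,0,-0.015,0,1],
  [0,0,0,0,1],
])

```text
t: 15.3
ee_pos: [0.5318, -0.029, 0.2896]
ee_rot: [0.518, 0.855, 0.0, 0.001]
wrist_force: [-0.4, -0.2, -0.6]
width: 0.0852
grip_force: 0.0
```

```bash
python3 d.py end
python3 - <<'E'
from h import *
p=eyes.read_camera("scene"); W=cloud(p)
m=(W[...,2]>.178)&(W[...,2]<.22)&(np.hypot(W[...,0]-.53,W[...,1]+.028)<.055)
q=W[m]; print(m.sum(),np.percentile(q,[1,50,99],axis=0).round(4))
e,v=np.linalg.eigh(np.cov(q[:,:2].T)); print(np.degrees(np.arctan2(v[1,1],v[0,1])))
E
```

```text
t 15.3 pos [ 0.5318 -0.029   0.2896] phi 117.6 j6 0.88 w 0.0852 F [-0.4 -0.2 -0.6] T [ 0.02 -0.04  0.01]
shift mm [ 0.7 -0.5  3.6] turn -58.4
239 [[ 0.5026 -0.0697  0.1782]
 [ 0.5214 -0.0142  0.1941]
 [ 0.5539  0.0166  0.1966]]
117.03036514820397
```

View pics/end.png

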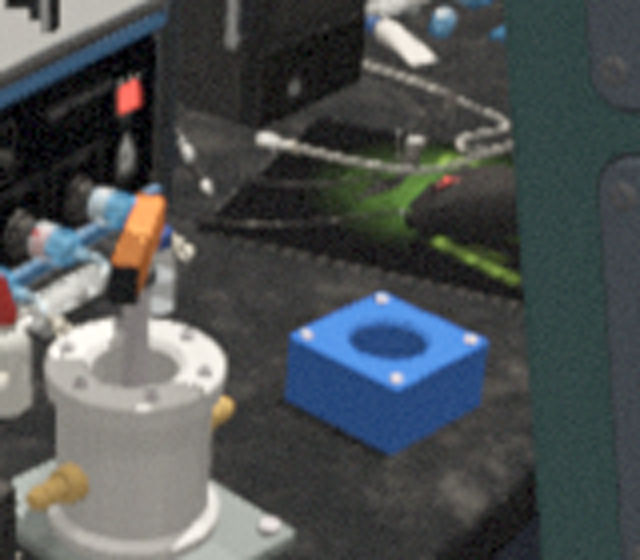

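The bar is at its seated height (top at 0.196), but torque rose only gradually at the end, so I'll confirm the stop by regripping harder and comparing the bar's angle.

```bash
cat > k.py <<'E'
from h import *
out=[]
for i in range(6):
    p=eyes.read_camera("scene"); W=cloud(p); I=p["pixels"].astype(int)
    m=(W[...,2]>.172)&(W[...,2]<.2)&(np.hypot(W[...,0]-.53,W[...,1]+.028)<.055)&(I[...,0]>I[...,2]+60)
    q=W[m]; t=q[q[:,2]>.188]; a=[]
    for s in (q,t):
        l=cv2.fitLine((s[:,:2]*1000).astype(np.float32),cv2.DIST_HUBER,0,.01,.01).ravel(); a.append(np.degrees(np.arctan2(l[1],l[0]))%180)
    out.append(a+[len(t)])
print(np.mean(out,0),np.std(out,0)); go(.531,-.0287,.1772,118)
E
python3 k.py
```

```text
[116.64916484 117.60827764 144.33333333] [0.10911493 0.37658853 1.24721913]
t 15.7 pos [ 0.531  -0.0288  0.2873] phi 117.6 j6 0.88 w 0.0852 F [ 0.   0.2 -0.9] T [ 0.    0.02 -0.01]
shift mm [1.000e-01 1.000e-01 1.101e+02] turn -0.4
```

Request:
apply_moves([
  [0.0005,0,0.02,0,1],
  [0,0,0.025,0,1],
  [0,0,0.025,0,1],
  [0,0,0.025,0,1],
  [0,0,0.0175,0,1],
  [0,0,0,0,1],
  [0,0,0,0,0],
  [0,0,0,0,0],
  [0,0,0,0,0],
  [0,0,0,0,0],
], squeeze=120)

```text
t: 16.7
ee_pos: [0.5312, -0.0285, 0.1759]
ee_rot: [0.518, 0.855, 0.0, 0.0]
wrist_force: [-0.2, 0.3, -0.6]
width: 0.0287
grip_force: 0.0
```

Request:
apply_moves([
  [0,0,0,0,0],
  [0,0,0,0,0],
  [0,0,0,0,0],
])

```text
t: 17.0
ee_pos: [0.5314, -0.0285, 0.176]
ee_rot: [0.518, 0.855, 0.0, 0.001]
wrist_force: [-0.2, 0.8, 6.4]
width: 0.0136
grip_force: 118.1
```

```bash
python3 k.py
```

```text
[123.03847758 122.24463399 112.33333333] [0.12725748 0.19969832 0.47140452]
t 17.3 pos [ 0.5314 -0.0285  0.176 ] phi 117.6 j6 0.88 w 0.0132 F [-0.8  0.2  6.4] T [0.12 0.15 0.13]
shift mm [-0.  -0.4 -1.2] turn -0.4
```

Request:
apply_moves([
  [0,0,0,1.5,0],
  [0,0,0,1.5,0],
  [0,0,0,0,0],
])

```text
t: 17.6
ee_pos: [0.5313, -0.0284, 0.176]
ee_rot: [0.54, 0.841, 0.0, 0.001]
wrist_force: [-0.7, 0.9, 6.7]
width: 0.0135
grip_force: 118.4
```

```bash
python3 k.py
```

```text
[122.03002803 120.75414785 101.33333333] [0.26844487 0.18598989 1.37436854]
t 17.9 pos [ 0.5313 -0.0284  0.1759] phi 114.6 j6 0.93 w 0.0132 F [-1.5  1.   5.7] T [0.1  0.15 0.79]
shift mm [-0.1 -0.4 -1.3] turn -3.4
```

Request:
apply_moves([
  [0,0,0,2,0],
  [0,0,0,2,0],
  [0,0,0,0,0],
])

```text
t: 18.2
ee_pos: [0.5312, -0.0283, 0.1759]
ee_rot: [0.57, 0.822, 0.0, 0.0]
wrist_force: [-0.6, 1.4, 5.7]
width: 0.0134
grip_force: 117.9
```

```bash
python3 k.py
```

```text
[120.44400024 118.06495158  93.        ] [0.14378333 0.45033718 1.15470054]
t 18.5 pos [ 0.5313 -0.0284  0.1759] phi 110.6 j6 1.01 w 0.0137 F [-1.6  1.5  5.6] T [ 0.26  0.14 -0.1 ]
shift mm [-0.2 -0.4 -1.3] turn -7.4
```

Request:
apply_moves([
  [0,0,0,0,0],
  [0,0,0,0,1],
  [0,0,0,0,1],
  [0,0,0,0,1],
  [0,0,0,0,1],
  [0,0,0,0,1],
  [0,0,0,0,1],
  [0,0,0,0,1],
])

```text
t: 19.3
ee_pos: [0.5309, -0.0284, 0.1753]
ee_rot: [0.57, 0.822, -0.0, -0.0]
wrist_force: [-1.7, 0.0, 0.4]
width: 0.0852
grip_force: 0.0
```

Request:
apply_moves([
  [0,0,-0.006,0,1],
  [0,0,-0.015,0,1],
  [0,0,-0.015,0,1],
  [0,0,-0.015,0,1],
  [0,0,-0.015,0,1],
  [0,0,-0.015,0,1],
  [0,0,-0.015,0,1],
  [0,0,-0.015,0,1],
  [0,0,0,0,1],
])

```text
t: 20.2
ee_pos: [0.5316, -0.0285, 0.2881]
ee_rot: [0.57, 0.822, 0.001, 0.001]
wrist_force: [0.2, 0.5, -0.3]
width: 0.0852
grip_force: 0.0
```

```bash
python3 k.py
python3 - <<'E'
from h import *
p=eyes.read_camera("scene"); W=cloud(p)
m=(W[...,2]>.15)&(W[...,2]<.23)&(np.hypot(W[...,0]-.53,W[...,1]+.028)<.06)
q=W[m]; print(m.sum(),np.percentile(q,[1,50,90,97],axis=0).round(4))
for k in ("bottle","vial","mug"):
    r=models.regions_of(p,k)
    if r: print(k,np.nanmedian(W[r[0]["pixels"]],0).round(3))
E
```

```text
[109.6067632  109.44402186 159.33333333] [0.26341433 0.42629479 0.94280904]
t 20.5 pos [ 0.5307 -0.0284  0.2856] phi 110.6 j6 1.01 w 0.0855 F [ 0.2  0.3 -0.4] T [ 0.01  0.05 -0.04]
shift mm [ -0.5   0.3 108.4] turn -7.4
349 [[ 0.5081 -0.073   0.1517]
 [ 0.5233 -0.0211  0.1905]
 [ 0.5395  0.016   0.1954]
 [ 0.5461  0.0188  0.1964]]
bottle [ 0.674 -0.079  0.043]
vial [ 0.674 -0.249  0.024]
mug [0.466 0.261 0.06 ]
```

The key turned 7° further, so I need to know whether it is still against the nut's face; probe gently with a light grip.

Request:
apply_moves([
  [0,0,0.02,0,1],
  [0,0,0.025,0,1],
  [0,0,0.025,0,1],
  [0,0,0.025,0,1],
  [0,0,0.014,0,1],
  [0,0,0,0,0],
  [0,0,0,0,0],
  [0,0,0,0,0],
  [0,0,0,0,0],
  [0,0,0,0,0],
], squeeze=60)

```text
t: 21.7
ee_pos: [0.5314, -0.0285, 0.178]
ee_rot: [0.57, 0.822, 0.0, 0.001]
wrist_force: [-0.7, 0.7, 7.5]
width: 0.0149
grip_force: 58.4
```

Request:
apply_moves([
  [0,0,0,0,0],
  [0,0,0,0,0],
])

```text
t: 21.9
ee_pos: [0.5314, -0.0285, 0.1781]
ee_rot: [0.57, 0.822, 0.0, 0.001]
wrist_force: [0.1, 0.7, 6.2]
width: 0.0147
grip_force: 59.4
```

```bash
python3 g.py
```

```text
t 21.9 pos [ 0.5314 -0.0285  0.1781] phi 110.6 j6 1.01 w 0.0147 F [0.1 0.7 6.2] T [0.05 0.11 0.  ]
shift mm [ 0.  -0.4  1.3] turn -65.4
```

Request:
apply_moves([
  [0,0,0,-2,0],
  [0,0,0,-2,0],
  [0,0,0,0,0],
])

```text
t: 22.2
ee_pos: [0.5313, -0.0285, 0.1781]
ee_rot: [0.54, 0.842, 0.0, 0.001]
wrist_force: [-0.6, 0.0, 6.3]
width: 0.0146
grip_force: 59.4
```

```bash
python3 g.py
```

```text
t 22.2 pos [ 0.5313 -0.0285  0.1781] phi 114.6 j6 0.93 w 0.0146 F [-0.6  0.   6.3] T [ 0.02  0.13 -0.07]
shift mm [ 0.  -0.4  1.3] turn -61.4
```

Request:
apply_moves([
  [0,0,0,-2,0],
  [0,0,0,-2,0],
  [0,0,0,0,0],
])

```text
t: 22.5
ee_pos: [0.5314, -0.0285, 0.1781]
ee_rot: [0.51, 0.86, 0.0, 0.001]
wrist_force: [-0.4, -0.3, 6.2]
width: 0.0148
grip_force: 59.4
```

```bash
python3 g.py
```

```text
t 22.5 pos [ 0.5314 -0.0285  0.1781] phi 118.6 j6 0.86 w 0.0148 F [-0.4 -0.3  6.2] T [ 0.08  0.15 -0.08]
shift mm [ 0.1 -0.4  1.3] turn -57.4
```

Request:
apply_moves([
  [0,0,-0.0005,2,0],
  [0,0,0,2,0],
  [0,0,0,1,0],
  [0,0,0,0,0],
])

```text
t: 22.9
ee_pos: [0.5312, -0.0285, 0.1781]
ee_rot: [0.548, 0.837, 0.0, 0.0]
wrist_force: [0.5, 0.1, 2.5]
width: 0.0148
grip_force: 59.6
```

```bash
python3 g.py
```

```text
t 22.9 pos [ 0.5312 -0.0285  0.1781] phi 113.6 j6 0.95 w 0.0148 F [0.5 0.1 2.5] T [ 0.01 -0.2   0.17]
shift mm [-0.1 -0.2  1.3] turn -62.4
```

Request:
apply_moves([
  [0,0,0,1.5,0],
  [0,0,0,1.5,0],
  [0,0,0,0,0],
])

```text
t: 23.2
ee_pos: [0.5312, -0.0285, 0.1781]
ee_rot: [0.57, 0.821, 0.0, 0.0]
wrist_force: [1.3, 1.3, 5.4]
width: 0.0147
grip_force: 59.9
```

```bash
python3 g.py
```

```text
t 23.2 pos [ 0.5312 -0.0285  0.1781] phi 110.5 j6 1.01 w 0.0147 F [1.3 1.3 5.4] T [ 0.08 -0.14  0.11]
shift mm [-0.1 -0.2  1.3] turn -65.5
```

Request:
apply_moves([
  [0,0,0,1,0],
  [0,0,0,1,0],
  [0,0,0,0,0],
])

```text
t: 23.5
ee_pos: [0.5311, -0.0284, 0.1781]
ee_rot: [0.584, 0.812, 0.0, 0.0]
wrist_force: [0.4, -0.7, 5.4]
width: 0.0145
grip_force: 60.3
```

```bash
python3 g.py
```

```text
t 23.5 pos [ 0.5311 -0.0284  0.1781] phi 108.5 j6 1.04 w 0.0145 F [ 0.4 -0.7  5.4] T [-0.   -0.11  0.72]
shift mm [-0.1 -0.2  1.3] turn -67.5
```

Request:
apply_moves([
  [0,0,0,0,0],
  [0,0,0,1,0],
  [0,0,0,0,0],
], squeeze=120)

```text
t: 23.8
ee_pos: [0.5312, -0.0284, 0.1783]
ee_rot: [0.591, 0.807, 0.0, 0.0]
wrist_force: [0.6, 0.6, 8.1]
width: 0.0132
grip_force: 118.5
```

```bash
python3 g.py
```

```text
t 23.8 pos [ 0.5312 -0.0284  0.1783] phi 107.5 j6 1.06 w 0.0132 F [0.6 0.6 8.1] T [ 0.05 -0.09  1.05]
shift mm [-0.1 -0.3  1.5] turn -68.5
```

Request:
apply_moves([
  [0,0,0,1,0],
  [0,0,0,0,0],
])

```text
t: 24.0
ee_pos: [0.5311, -0.0283, 0.1782]
ee_rot: [0.599, 0.801, 0.0, 0.0]
wrist_force: [-0.9, 2.0, 8.2]
width: 0.0128
grip_force: 118.4
```

```bash
python3 g.py
```

```text
t 24.0 pos [ 0.5311 -0.0283  0.1782] phi 106.5 j6 1.08 w 0.0128 F [-0.9  2.   8.2] T [ 0.36  0.03 -0.1 ]
shift mm [-0.3 -0.2  1.4] turn -69.5
```

Request:
apply_moves([
  [0,0,0,1,0],
  [0,0,0,0,0],
])

```text
t: 24.2
ee_pos: [0.5311, -0.0283, 0.1782]
ee_rot: [0.605, 0.796, 0.0, 0.0]
wrist_force: [0.1, 2.4, 8.1]
width: 0.0131
grip_force: 118.5
```

```bash
python3 g.py
```

```text
t 24.2 pos [ 0.5311 -0.0283  0.1782] phi 105.5 j6 1.09 w 0.0131 F [0.1 2.4 8.1] T [0.31 0.04 0.26]
shift mm [-0.3 -0.2  1.4] turn -70.5
```

Request:
apply_moves([
  [0,0,0,0,1],
  [0,0,0,0,1],
  [0,0,0,0,1],
  [0,0,0,0,1],
  [0,0,0,0,1],
  [0,0,-0.01,0,1],
  [0,0,-0.025,0,1],
  [0,0,-0.025,0,1],
  [0,0,-0.025,0,1],
  [0,0,-0.025,0,1],
])

```text
t: 25.2
ee_pos: [0.5308, -0.0284, 0.2896]
ee_rot: [0.605, 0.796, 0.0, 0.0]
wrist_force: [-0.2, -0.5, 0.2]
width: 0.0853
grip_force: 0.0
```

```bash
python3 k.py
```

```text
[105.53083928 105.55857086 167.5       ] [0.10817299 0.47788289 0.76376262]
t 25.5 pos [ 0.5307 -0.0284  0.2873] phi 105.6 j6 1.09 w 0.0855 F [0.2 0.1 0.4] T [-0.05  0.01  0.05]
shift mm [ -0.5   0.3 110.1] turn -12.4
```

Request:
apply_moves([
  [0,0,0.02,0,1],
  [0,0,0.025,0,1],
  [0,0,0.025,0,1],
  [0,0,0.025,0,1],
  [0,0,0.013,0,1],
  [0,0,0,0,0],
  [0,0,0,0,0],
  [0,0,0,0,0],
  [0,0,0,0,0],
  [0,0,0,0,0],
], squeeze=60)

```text
t: 26.5
ee_pos: [0.5314, -0.0285, 0.1805]
ee_rot: [0.605, 0.796, 0.0, 0.001]
wrist_force: [-0.9, 1.0, 5.6]
width: 0.0145
grip_force: 58.6
```

Request:
apply_moves([
  [0,0,0,0,0],
  [0,0,-0.001,0,0],
  [0,0,0,0,0],
])

```text
t: 26.8
ee_pos: [0.5309, -0.0284, 0.1806]
ee_rot: [0.605, 0.796, -0.0, -0.0]
wrist_force: [1.5, -0.4, -5.8]
width: 0.0143
grip_force: 59.8
```

```bash
python3 g.py
```

```text
t 26.8 pos [ 0.5309 -0.0284  0.1806] phi 105.6 j6 1.09 w 0.0143 F [ 1.5 -0.4 -5.8] T [-0.04 -0.24  0.08]
shift mm [-0.2  0.1  3.8] turn -70.4
```

Request:
apply_moves([
  [0,0,0,-2,0],
  [0,0,0,-2,0],
  [0,0,0,0,0],
])

```text
t: 27.1
ee_pos: [0.5309, -0.0285, 0.1806]
ee_rot: [0.577, 0.817, -0.0, -0.0]
wrist_force: [1.0, 0.3, -6.1]
width: 0.0144
grip_force: 59.7
```

```bash
python3 g.py
```

```text
t 27.1 pos [ 0.5309 -0.0285  0.1806] phi 109.6 j6 1.02 w 0.0144 F [ 1.   0.3 -6.1] T [-0.07 -0.3  -0.1 ]
shift mm [-0.2  0.   3.8] turn -66.4
```

Request:
apply_moves([
  [0,0,0,-2,0],
  [0,0,0,-2,0],
  [0,0,0,0,0],
])

```text
t: 27.4
ee_pos: [0.5309, -0.0284, 0.1806]
ee_rot: [0.548, 0.836, -0.0, -0.0]
wrist_force: [1.3, -0.2, -6.0]
width: 0.0139
grip_force: 59.6
```

```bash
python3 g.py
```

```text
t 27.4 pos [ 0.5309 -0.0284  0.1806] phi 113.5 j6 0.95 w 0.0139 F [ 1.3 -0.2 -6. ] T [ 0.03 -0.38 -0.06]
shift mm [-0.2  0.   3.8] turn -62.5
```

Request:
apply_moves([
  [0,0,0,-2,0],
  [0,0,0,-2,0],
  [0,0,0,0,0],
])

```text
t: 27.7
ee_pos: [0.5308, -0.0284, 0.1806]
ee_rot: [0.519, 0.855, -0.0, -0.0]
wrist_force: [1.0, 0.3, -7.2]
width: 0.0147
grip_force: 59.5
```

```bash
python3 g.py
```

```text
t 27.7 pos [ 0.5308 -0.0284  0.1806] phi 117.5 j6 0.88 w 0.0147 F [ 1.   0.3 -7.2] T [-0.04 -0.37 -0.12]
shift mm [-0.2  0.1  3.8] turn -58.5
```

Request:
apply_moves([
  [0,0,0,-2,0],
  [0,0,0,-2,0],
  [0,0,0,0,0],
])

```text
t: 28.0
ee_pos: [0.5309, -0.0284, 0.1806]
ee_rot: [0.489, 0.872, -0.0, -0.0]
wrist_force: [1.0, -0.3, -8.2]
width: 0.0145
grip_force: 59.4
```

```bash
python3 g.py
```

```text
t 28.0 pos [ 0.5309 -0.0284  0.1806] phi 121.5 j6 0.81 w 0.0145 F [ 1.  -0.3 -8.2] T [-0.01 -0.37 -0.16]
shift mm [-0.2  0.   3.8] turn -54.5
```

Request:
apply_moves([
  [0,0,0,-2,0],
  [0,0,0,-2,0],
  [0,0,0,0,0],
])

```text
t: 28.3
ee_pos: [0.5309, -0.0284, 0.1806]
ee_rot: [0.458, 0.889, -0.0, -0.0]
wrist_force: [1.4, 0.7, -8.2]
width: 0.0149
grip_force: 59.4
```

```bash
python3 g.py
```

```text
t 28.3 pos [ 0.5309 -0.0284  0.1806] phi 125.5 j6 0.74 w 0.0149 F [ 1.4  0.7 -8.2] T [-0.1  -0.38 -0.13]
shift mm [-0.2  0.   3.8] turn -50.5
```

Torque readings are ambiguous; I'll lift the key out and look at the nut directly.

Request:
apply_moves([
  [0,0,-0.004,0,0],
  [0,0,-0.01,0,0],
  [0,0,-0.014,0,0],
  [0,0,-0.014,0,0],
  [0,0,-0.014,0,0],
  [0,0,-0.014,0,0],
  [0,0,-0.014,0,0],
  [0,0,-0.014,0,0],
  [0,0,-0.014,0,0],
  [0,0,0,0,0],
], squeeze=90)

```text
t: 29.3
ee_pos: [0.5314, -0.0285, 0.2944]
ee_rot: [0.458, 0.889, 0.0, 0.001]
wrist_force: [-0.1, 0.2, -4.1]
width: 0.0135
grip_force: 96.4
```

```bash
python3 - <<'E'
from h import *
go(.49,-.2,.295,125.5)
E
python3 f.py
```

```text
t 29.3 pos [ 0.5314 -0.0285  0.2944] phi 125.5 j6 0.75 w 0.0135 F [-0.1  0.2 -4.1] T [-0.04  0.   -0.01]
shift mm [-115.7 -133.3   -0.6] turn -0.0
socket 321 [ 0.5321 -0.028 ]
shaft 243 [ 0.5315 -0.0275]
housing 1176 [ 0.5365 -0.0315]
rim ((530.240234375, -26.389814376831055), 50.30656433105469)
```

Request:
apply_moves([
  [-0.012,-0.013,0,0,0],
  [-0.02,-0.023,0,0,0],
  [-0.02,-0.023,0,0,0],
  [-0.02,-0.023,0,0,0],
  [-0.02,-0.023,0,0,0],
  [-0.02,-0.023,0,0,0],
  [-0.004,-0.005,0,0,0],
  [0,0,0,0,0],
])

```text
t: 30.15
ee_pos: [0.4898, -0.2007, 0.292]
ee_rot: [0.458, 0.889, 0.0, -0.001]
wrist_force: [0.6, 0.8, -4.1]
width: 0.0136
grip_force: 96.4
```

```bash
sed -i 's/^go(.*/go(.5312,-.0285,.295)/' c.py; python3 c.py | grep -v '^ *\[' | awk 'NR<4||1{print}'
python3 - <<'E'
from h import *
p=eyes.read_camera("top")
n=cv2.resize(p["pixels"][197:243,300:346],None,fx=10,fy=10,interpolation=cv2.INTER_CUBIC)
cv2.imwrite("pics/nut2.png",n[:,:,::-1])
E
```

```text
t 30.15 pos [ 0.4898 -0.2007  0.292 ] phi 125.4 j6 0.41 w 0.0136 F [ 0.6  0.8 -4.1] T [-0.   -0.07 -0.  ]
shift mm [116.3 133.6  -2.9] turn None
0 1.112 [ 5.3159e+02 -2.8600e+01  4.4000e-01]
3 1.149 [ 5.3159e+02 -2.8810e+01  4.4000e-01]
6 1.177 [ 5.3175e+02 -2.8920e+01  4.4000e-01]
9 1.188 [ 5.315e+02 -2.877e+01  4.400e-01]
12 1.19 [ 5.3167e+02 -2.8620e+01  4.4000e-01]
15 1.176 [ 5.3149e+02 -2.8540e+01  4.4000e-01]
18 1.148 [ 5.3156e+02 -2.8630e+01  4.4000e-01]
21 1.113 [ 5.3169e+02 -2.8740e+01  4.5000e-01]
24 1.062 [ 5.3161e+02 -2.8710e+01  4.4000e-01]
27 1.021 [ 5.3143e+02 -2.8440e+01  4.5000e-01]
30 0.972 [ 5.3162e+02 -2.8370e+01  4.5000e-01]
33 0.946 [ 5.3145e+02 -2.8460e+01  4.5000e-01]
36 0.913 [ 5.3154e+02 -2.8650e+01  4.5000e-01]
39 0.912 [ 5.3154e+02 -2.8590e+01  4.5000e-01]
42 0.912 [ 5.3159e+02 -2.8560e+01  4.5000e-01]
45 0.928 [ 5.3154e+02 -2.8630e+01  4.5000e-01]
48 0.954 [ 5.3146e+02 -2.8640e+01  4.5000e-01]
51 1.0 [ 5.3163e+02 -2.8640e+01  4.5000e-01]
54 1.04 [ 5.3155e+02 -2.8690e+01  4.5000e-01]
57 1.07 [ 5.3154e+02 -2.8830e+01  4.5000e-01]
```

View pics/nut2.png

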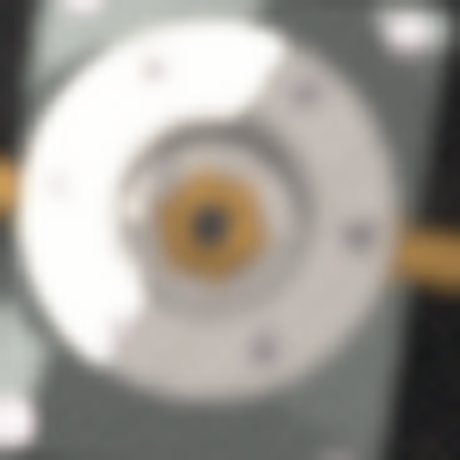

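The nut (crop centre 210,228) is now shaded, and its fitted angle disagrees with the seated key; I'll move the arm further away and re-measure in better light.

Request:
apply_moves([
  [-0.022,-0.016,0,0,0],
  [-0.024,-0.017,0,0,0],
  [-0.022,-0.016,0,0,0],
  [0,0,0,0,0],
])

```text
t: 31.05
ee_pos: [0.4898, -0.2866, 0.2921]
ee_rot: [0.458, 0.889, -0.0, -0.0]
wrist_force: [0.3, 0.6, -4.4]
width: 0.0133
grip_force: 96.4
```

```bash
cat > n.py <<'E'
from h import *
from scipy.optimize import minimize
import c0
E
cat > n.py <<'E'
from h import *
A=[]
for i in range(8):
    p=eyes.read_camera("top"); A.append(p["pixels"].astype(float))
go(.5312,-.0285,.295)
I=np.mean(A,0); B=cv2.resize(I[197:243,300:346].astype(np.float32),None,fx=10,fy=10,interpolation=cv2.INTER_CUBIC).clip(0,255)
cv2.imwrite("pics/nut3.png",B[:,:,::-1].astype(np.uint8))
u0,v0=311,209; I=I[v0:v0+22,u0:u0+22]; C=1-I[...,2]/np.maximum(I[...,:2].mean(-1),1)
C=np.clip(C,0,None); print((C*10).round().astype(int)); N=16
yy,xx=np.mgrid[:22,:22]
def render(x,y,t,h):
    im=np.zeros((22*N,22*N),np.uint8); a=np.radians(30)+t+np.arange(6)*np.pi/3; r=.015/np.cos(np.pi/6)
    P=proj(p,np.c_[x+r*np.cos(a),y+r*np.sin(a),np.full(6,h)])
    cv2.fillPoly(im,[np.round((P-[u0-.5,v0-.5])*N*16).astype(np.int32)],255,shift=4)
    return cv2.GaussianBlur(cv2.resize(im,(22,22),interpolation=cv2.INTER_AREA)/255.,(0,0),.6)
g=proj(p,[[.531,-.0286,.036]])[0]-[u0,v0]; rr=np.hypot(xx-g[0],yy-g[1]); m=(rr>3.5)&(rr<7.5)
for td in range(0,60,5):
    best=9e9
    for x in np.arange(.5295,.533,.0005):
        for y in np.arange(-.0305,-.0265,.0005):
            M=render(x,y,np.radians(td),.036)[m]; X=np.c_[M,np.ones(m.sum())]; s=np.linalg.lstsq(X,C[m],rcond=None)[1][0]
            if s<best: best=s;b=(x,y)
    print(td,round(best,4),np.round(b,4))
E
python3 n.py
```

```text
t 31.45 pos [ 0.49   -0.2834  0.293 ] phi 125.6 j6 0.28 w 0.013 F [ 0.1 -0.2 -3.6] T [ 0.04 -0.04 -0.01]
shift mm [183.2 181.9  -2. ] turn None
[[0 0 0 0 0 0 1 1 1 1 1 1 1 0 0 0 0 0 0 0 0 0]
 [0 0 0 0 1 1 0 0 0 0 0 0 1 1 1 1 0 0 0 0 0 0]
 [0 0 0 1 1 0 0 0 0 0 0 0 1 1 1 1 0 0 0 0 0 0]
 [0 0 0 1 1 0 0 0 0 0 0 0 1 1 1 1 1 0 0 0 0 0]
 [0 0 1 1 0 0 0 0 0 0 1 1 1 1 1 1 1 1 0 0 0 0]
 [0 1 1 0 0 0 0 1 1 2 2 2 2 2 1 1 1 1 0 0 0 0]
 [0 1 0 0 0 0 1 2 3 4 4 4 4 3 2 1 1 1 1 0 0 0]
 [0 0 0 0 0 1 2 4 4 4 4 4 4 4 3 1 1 1 1 1 0 0]
 [0 0 0 0 1 3 4 4 4 4 4 4 5 5 3 2 1 1 1 1 0 0]
 [0 0 0 0 2 4 5 4 4 2 2 3 4 5 4 2 1 1 1 1 0 0]
 [0 0 0 0 2 4 5 4 3 1 1 3 4 5 4 3 1 1 1 0 0 0]
 [0 0 0 0 1 3 4 4 4 2 2 3 4 5 4 3 1 1 1 0 0 0]
 [0 0 0 0 1 3 4 5 4 4 4 4 5 5 4 2 1 1 1 0 0 0]
 [0 0 0 0 1 2 4 4 5 4 5 5 5 4 3 2 1 1 0 0 0 0]
 [0 0 0 0 0 1 2 3 4 4 5 5 4 3 2 1 1 1 0 0 0 0]
 [0 0 0 0 0 0 1 1 2 3 4 4 3 1 1 1 1 0 0 0 0 0]
 [0 0 0 0 0 0 0 0 1 2 2 2 1 1 1 1 1 0 0 0 0 0]
 [0 0 0 0 0 0 0 0 1 1 1 1 1 1 1 0 0 0 0 0 0 0]
 [0 0 0 0 0 0 0 0 0 1 1 1 1 0 0 0 0 0 0 0 0 0]
 [0 0 0 0 0 0 0 0 0 0 0 0 0 0 0 0 0 0 0 0 0 0]
 [0 0 0 0 0 0 0 0 0 0 0 0 0 0 0 0 0 0 0 0 0 0]
 [0 0 0 0 0 0 0 0 0 0 0 0 0 0 0 0 0 0 0 0 0 0]]
0 0.3197 [ 0.5305 -0.0295]
5 0.3519 [ 0.5305 -0.0295]
10 0.3666 [ 0.5305 -0.0295]
15 0.3673 [ 0.5305 -0.0295]
20 0.3501 [ 0.5305 -0.0295]
25 0.3126 [ 0.5305 -0.0295]
30 0.2694 [ 0.5305 -0.0295]
35 0.2473 [ 0.531  -0.0295]
40 0.2267 [ 0.5305 -0.0295]
45 0.2326 [ 0.5305 -0.0295]
50 0.2425 [ 0.5305 -0.0295]
55 0.2822 [ 0.5305 -0.0295]
```

View pics/nut3.png

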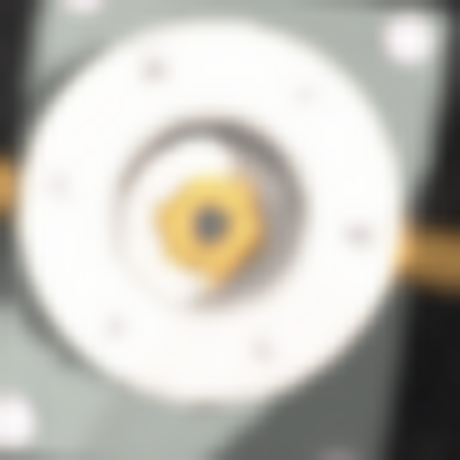

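Evidence now fits: the stop was reached around a key angle of ~122°, further twisting cammed the socket on the nut, and my reverse probe dragged the nut back ~25°. I'll re-seat the key aligned (162°) and retighten only to the first firm torque rise.

Request:
apply_moves([
  [0.012,0.012,0,0,0],
  [0.025,0.025,0,0,0],
  [0.027,0.027,0,0,0],
  [0.027,0.027,0,0,0],
  [0.027,0.027,0,0,0],
  [0.027,0.027,0,0,0],
  [0.025,0.025,0,0,0],
  [0.013,0.012,0,0,0],
])

```text
t: 32.25
ee_pos: [0.5313, -0.0259, 0.293]
ee_rot: [0.456, 0.89, 0.0, 0.0]
wrist_force: [-0.4, -0.3, -3.8]
width: 0.0134
grip_force: 96.4
```

Request:
apply_moves([
  [0,0,0,-7,0],
  [0,0,0,-7.5,0],
  [0,0,0,-7.5,0],
  [0,0,0,-7.5,0],
  [0,0,0,-7,0],
  [0,0,0,0,0],
])

```text
t: 32.85
ee_pos: [0.5312, -0.0285, 0.2929]
ee_rot: [0.155, 0.988, 0.0, 0.0]
wrist_force: [0.4, -0.1, -3.5]
width: 0.0134
grip_force: 96.4
```

```bash
python3 - <<'E'
from h import *
go(.5311,-.0287,.21,162)
p=eyes.read_camera("scene"); W=cloud(p); I=p["pixels"].astype(int)
m=(W[...,2]>.27)&(W[...,2]<.34)&(np.hypot(W[...,0]-.53,W[...,1]+.028)<.056)&(I[...,0]>I[...,2]+60)
q=W[m]; l=cv2.fitLine((q[:,:2]*1000).astype(np.float32),cv2.DIST_HUBER,0,.01,.01).ravel(); print(len(q),np.degrees(np.arctan2(l[1],l[0]))%180, np.percentile(q,[2,98],axis=0).round(4))
E
python3 f.py
```

```text
t 32.85 pos [ 0.5312 -0.0285  0.2929] phi 162.2 j6 0.1 w 0.0134 F [ 0.4 -0.1 -3.5] T [-0.01 -0.01 -0.  ]
shift mm [ 0.1 -0.2 82.9] turn 0.2
223 162.54211 [[ 0.4893 -0.0335  0.2862]
 [ 0.5722 -0.0074  0.3076]]
socket 321 [ 0.5316 -0.0283]
shaft 233 [ 0.531  -0.0278]
housing 1178 [ 0.5365 -0.0313]
rim ((530.7233276367188, -26.13037872314453), 50.6409797668457)
```

Request:
apply_moves([
  [0,0,0.009,0,0],
  [0,0,0.01,0,0],
  [0,0,0.01,0,0],
  [0,0,0.01,0,0],
  [0,0,0.01,0,0],
  [0,0,0.01,0,0],
  [0,0,0.01,0,0],
  [0,0,0.01,0,0],
  [0,0,0.008,0,0],
  [0,0,0.006,0,0],
])

```text
t: 33.95
ee_pos: [0.5314, -0.0292, 0.199]
ee_rot: [0.156, 0.988, 0.0, -0.0]
wrist_force: [-1.3, -0.1, -3.7]
width: 0.0136
grip_force: 96.4
```

Request:
apply_moves([
  [0,0,0.003,0,0],
  [0,0,0.003,0,0],
  [0,0,0.003,0,0],
  [0,0,0,0,0],
])

```text
t: 34.35
ee_pos: [0.5315, -0.0292, 0.1906]
ee_rot: [0.156, 0.988, 0.0, -0.0]
wrist_force: [0.4, -0.1, -4.0]
width: 0.0134
grip_force: 96.4
```

Request:
apply_moves([
  [0,0,0.002,0,0],
  [0,0,0.002,0,0],
  [0,0,0.002,0,0],
  [0,0,0.001,0,0],
  [0,0,0,0,0],
])

```text
t: 34.85
ee_pos: [0.5315, -0.0293, 0.1837]
ee_rot: [0.156, 0.988, -0.0, -0.0]
wrist_force: [0.1, -1.0, -3.4]
width: 0.0133
grip_force: 96.4
```

Request:
apply_moves([
  [0,0,0.001,0,0],
  [0,0,0.001,4,0],
  [0,0,0,4,0],
  [0,0,0,4,0],
  [0,0,0,4,0],
  [0,0,0,4,0],
  [0,0,0,4,0],
  [0,0,0,3,0],
  [0,0,0,3,0],
])

```text
t: 35.75
ee_pos: [0.5315, -0.0291, 0.1818]
ee_rot: [0.407, 0.913, 0.0, -0.0]
wrist_force: [0.1, -0.3, -3.8]
width: 0.0137
grip_force: 96.5
```

```bash
python3 g.py
```

```text
t 35.75 pos [ 0.5315 -0.0291  0.1818] phi 132.0 j6 0.63 w 0.0137 F [ 0.1 -0.3 -3.8] T [ 0.31 -0.03  0.15]
shift mm [ 0.7 -0.   5. ] turn -44.0
```

Request:
apply_moves([
  [0,0,0,2,0],
  [0,0,0,2,0],
])

```text
t: 35.95
ee_pos: [0.5315, -0.0291, 0.1818]
ee_rot: [0.438, 0.899, 0.0, -0.0]
wrist_force: [-0.3, 0.6, -4.4]
width: 0.0134
grip_force: 96.5
```

```bash
python3 g.py
```

```text
t 35.95 pos [ 0.5315 -0.0291  0.1818] phi 128.0 j6 0.7 w 0.0134 F [-0.3  0.6 -4.4] T [ 0.24 -0.    0.24]
shift mm [ 0.7 -0.1  5. ] turn -48.0
```

Request:
apply_moves([
  [0,0,0,1,0],
  [0,0,0,1,0],
])

```text
t: 36.15
ee_pos: [0.5315, -0.0292, 0.1818]
ee_rot: [0.454, 0.891, 0.0, -0.0]
wrist_force: [-1.0, 1.0, -3.6]
width: 0.0137
grip_force: 96.4
```

```bash
python3 g.py
```

```text
t 36.15 pos [ 0.5315 -0.0292  0.1818] phi 126.0 j6 0.73 w 0.0137 F [-1.   1.  -3.6] T [0.27 0.03 0.17]
shift mm [ 0.8 -0.1  5. ] turn -50.0
```

Nut is turning at ~0.2 N·m, as before. Continue in 1° steps to the rise.

Request:
apply_moves([
  [0,0,0,1,0],
  [0,0,0,1,0],
])

```text
t: 36.35
ee_pos: [0.5315, -0.0292, 0.1818]
ee_rot: [0.469, 0.883, 0.0, -0.0]
wrist_force: [-1.3, 0.9, -3.6]
width: 0.0133
grip_force: 96.4
```

```bash
python3 g.py|head -1
```

```text
t 36.35 pos [ 0.5315 -0.0292  0.1818] phi 124.0 j6 0.77 w 0.0133 F [-1.3  0.9 -3.6] T [0.36 0.06 0.18]
```

Request:
apply_moves([
  [0,0,0,1,0],
  [0,0,0,0.5,0],
])

```text
t: 36.55
ee_pos: [0.5315, -0.0292, 0.1818]
ee_rot: [0.481, 0.877, 0.0, -0.0]
wrist_force: [-1.0, 1.6, -3.1]
width: 0.0136
grip_force: 96.4
```

```bash
python3 g.py|head -1
```

```text
t 36.55 pos [ 0.5315 -0.0292  0.1818] phi 122.5 j6 0.8 w 0.0136 F [-1.   1.6 -3.1] T [0.28 0.04 0.29]
```

Request:
apply_moves([
  [0,0,0,1,0],
  [0,0,0,0,0],
])

```text
t: 36.75
ee_pos: [0.5315, -0.0292, 0.1818]
ee_rot: [0.488, 0.873, 0.0, 0.0]
wrist_force: [0.2, 0.2, -3.2]
width: 0.0137
grip_force: 96.5
```

```bash
python3 g.py|head -1
```

```text
t 36.75 pos [ 0.5315 -0.0292  0.1818] phi 121.5 j6 0.81 w 0.0137 F [ 0.2  0.2 -3.2] T [0.32 0.01 0.26]
```

Request:
apply_moves([
  [0,0,0,1,0],
  [0,0,0,0,0],
])

```text
t: 36.95
ee_pos: [0.5315, -0.0292, 0.1818]
ee_rot: [0.496, 0.868, 0.0, 0.0]
wrist_force: [-0.3, 1.7, -2.9]
width: 0.0135
grip_force: 96.5
```

```bash
python3 g.py|head -1
```

```text
t 36.95 pos [ 0.5315 -0.0292  0.1818] phi 120.5 j6 0.83 w 0.0135 F [-0.3  1.7 -2.9] T [0.31 0.01 0.43]
```

Request:
apply_moves([
  [0,0,0,1,0],
  [0,0,0,0,0],
])

```text
t: 37.15
ee_pos: [0.5315, -0.0293, 0.1818]
ee_rot: [0.504, 0.864, -0.0, -0.0]
wrist_force: [-0.6, 1.0, -3.6]
width: 0.0133
grip_force: 96.5
```

```bash
python3 g.py|head -1
```

```text
t 37.15 pos [ 0.5315 -0.0293  0.1818] phi 119.5 j6 0.85 w 0.0133 F [-0.6  1.  -3.6] T [0.32 0.06 0.48]
```

Firm stop at the same angle as the first time (0.48 N·m). Lower the last fraction, release without reversing, and retreat.

Request:
apply_moves([
  [0,0,0.0007,-1,0],
  [0,0,0,0,0.3],
  [0,0,0,0,1],
  [0,0,0,0,1],
  [0,0,0,0,1],
  [0,0,0,0,1],
  [0,0,0,0,1],
  [0,0,0,0,1],
  [0,0,-0.006,0,1],
  [0,0,-0.015,0,1],
])

```text
t: 38.15
ee_pos: [0.531, -0.0291, 0.2018]
ee_rot: [0.496, 0.868, -0.0, -0.001]
wrist_force: [0.3, -0.3, 0.6]
width: 0.0855
grip_force: 0.0
```

Request:
apply_moves([
  [0,0,-0.02,0,1],
  [0,0,-0.02,0,1],
  [0,0,-0.02,0,1],
  [0,0,-0.02,0,1],
  [0,0,-0.02,0,1],
  [0,0,0,0,1],
])

```text
t: 38.75
ee_pos: [0.5322, -0.0294, 0.3047]
ee_rot: [0.496, 0.868, 0.001, 0.002]
wrist_force: [-0.8, 0.1, -0.8]
width: 0.0853
grip_force: 0.0
```

```bash
python3 k.py; python3 d.py end2
python3 - <<'E'
from h import *
p=eyes.read_camera("scene"); W=cloud(p)
m=(W[...,2]>.15)&(W[...,2]<.23)&(np.hypot(W[...,0]-.53,W[...,1]+.028)<.06)
print(np.percentile(W[m],[1,50,90,97],axis=0).round(4))
E
```

```text
[120.40088654 120.80444463 146.66666667] [0.13544343 0.11513734 1.1055416 ]
t 39.05 pos [ 0.5312 -0.0292  0.3014] phi 120.6 j6 0.83 w 0.0855 F [-0.7 -0.4 -0.4] T [-0.02  0.03 -0.  ]
shift mm [  0.4   0.2 124.2] turn 2.6
t 39.05 pos [ 0.5312 -0.0292  0.3014] phi 120.6 j6 0.83 w 0.0855 F [-0.7 -0.4 -0.4] T [-0.02  0.03 -0.  ]
shift mm [ 0.6  0.1 15.4] turn -55.4
[[ 0.5    -0.0669  0.1522]
 [ 0.5209 -0.016   0.1949]
 [ 0.5456  0.0135  0.1965]
 [ 0.5543  0.0158  0.1969]]
```

View pics/end2.png

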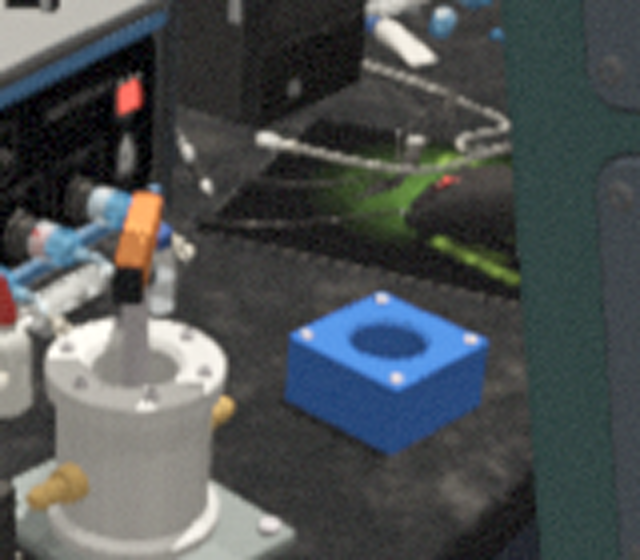

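The key stands upright and fully down (bar at 140,240; top at 0.196 m), and the gripper is clear. I'll hand it in.

```bash
python3 -c "
from workcell import job
print(job.hand_in())"
```

```text
the job is handed in; nothing more can be done
None
```

I tightened the nut to its stop and left the key standing fully down on it with the gripper clear. My over-twisting after the first stop backed the nut off about 25°, so I lifted the key out, re-seated it and retightened; I judged the stop by the torque rise, at the same key angle both times, and handed in at about 39 s.

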